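Load a memory stick in the desktop laser marker and latch its sliding guard

ROBOT

A 7-joint arm with a two-finger parallel gripper is mounted at the origin on a cart in front of the work surface, level with it; the furniture and walls round the work are solid. World frame = base frame: x ahead of the robot, y to its left, z up, the work surface at z = 0. Lengths are in m, angles in rad, forces in N, time in s.
With the tool pointing down it reaches from about 0.4 to 0.875 m from the base axis. Payload 19.3 kg.
Tool frame: the origin (TCP) lies midway between the tips of the shut fingers; the grasp point (between the pads) lies 19 mm behind it; z points along the fingers, y is the line along which they close (so a half turn about z gives the same grasp; the last joint's range is limited). The gripper opens to 85 mm and grips with 20 to 120 N. Pads are 22 mm wide; open, the fingers measure 114 mm over their backs; the gripper's body (76 mm by 85 mm) begins 54 mm behind the grasp point. The pads swing forward as they close: fully open they stand 13 mm farther back than shut.
Start: joints at [-1.314, 0.521, -0.036, 1.599, 0.021, 1.021, -0.113], TCP at [0.201, 0.592, 0.231] pointing down, gripper open.
Joint ranges: [-2.91, 2.91], [-0.3, 2.13], [-1.5, 1.42], [0.17, 2.43], [-1.26, 4.41], [0.16, 1.93], [-2.52, 2.52]. Speed limits (rad/s): [1.89, 1.89, 2.39, 2.39, 3.01, 3.01, 3.01].

INTERFACE

Orientations are given as [roll, pitch, yaw] about the fixed x, y, z axes, in that order (R = Rz(yaw) Ry(pitch) Rx(roll)).
In Python, from workcell import telemetry, grab_frame, calibration, bot, outline_of, landmark_of gives the robot as it stands. The module is installed in compiled form; this text tells all that it offers.
- The arm moves only by the shell command python3 -m inch 'ROWS' [FORCE]. ROWS is JSON, a list of rows, each a list of 7 numbers: the shift along the tool's x, y, z in m, then the turn, a rotation vector about the tool's x, y, z in rad, then the closure, from 0 (fully open) to 1 (shut). A call has 1 to 5 rows; each row shifts and turns the commanded pose from where the row before left it, along the tool's axes as they then stand; what a row does not reach is not made up. A row lasts 1/10 s, in which the tool goes at most 50 mm and 8.59 degrees, less where a joint would pass 70% of its speed; a pose out of reach is approached as far as the arm can. A call is refused whole if a number of a shift passes 0.05 or a number of a turn 0.15, either way. A call with a gripper value outside its range is refused whole. The fingers move at their own pace and stop on an object; FORCE is the grip in N (left out, the last holds). Time passes only in rows, so rows that do not move let the fingers close. It gives the time, the measured TCP pose, the force, the opening and the grip force at its end, in the units of the state.
- telemetry.observe(): the state, without advancing time (a new reading comes with each control period).
- grab_frame(name): name is "scene" or "top"; returns the picture (420x560x3 uint8, red, green, blue); there is no depth.
- calibration(name): a dict with "fovy" (degrees; the focal length in pixels is half the picture's height over the tangent of half this angle, whatever the lens; pixels are square), "cx", "cy" (the principal point, pixels), "pose" (4x4, takes a point from camera to world coordinates). Camera axes: x right, y down, z forward; pixel columns grow to the right and rows downward; lengths in m; the calibration is good to about 2 mm. A picture is of the moment at which its call begins. calibration takes no time and is no camera call.
- bot.job_done(): hands the job in; it is judged then, once.
Trained networks look in the newest picture that a camera, given by its name, has taken for a name from the list of things; names that differ only in an ending like _2 or _b are one class to them, and where a whole thing is asked for, a point or a joint stands for the part that bears it (a point fixed in the world has none). Each returns a list of dicts, best first, with "score" (0 to 1); they miss things now and then, are a little off and sometimes report something else, mostly with a low value. They report only what shows in the picture. A call takes as long as a camera call.
- outline_of(label, camera): "region" (420x560 bool, what is visible of it) and "rect" ([left, top, right, bottom] in pixels, round what is visible of it).
- landmark_of(label, camera): "xy" ([column, row] in pixels: a listed point, or the origin of a listed thing).
The state is a dict: "clock": time; "qpos": joint angles; "qd": joint speeds; "joint_efforts": joint torques, N m; "position": TCP position; "tool_rot": TCP orientation; "force": force on the tool from outside, world axes, zero at the start; "moment": the same for the moment, N m; "grip_width": finger opening in m; "finger_force": force on a finger pad.
Only numpy, scipy, OpenCV 4.12 (cv2) and the standard library are available. Lean on these libraries where they do the work, as an engineer would, in place of code of your own. Each camera call takes 0.05 s, during which the arm holds its last target. There are 200 camera calls.

TASK

Load the laser marker: take the orange memory stick from the desk and lay it down in the marker's nest, flat on the plate between the aluminium stops with its metal connector pointing at the latch, and let go. Then push the amber guard along its rails over the bay until the latch catches with a click and keeps it shut by itself; never press on the guard with more than 20 N. Leave the other things on the desk where they are.

Things in the scene. Friction and masses are not known exactly. Their poses are not given: they have to be found in the camera images.
- marker: Top-loading desktop laser marker, fixed: white box 230 mm deep (x) by 352 mm wide (y), deck 58 mm high, grey control apron at the front (-x; red stop button to 64 mm). Origin under its middle, at desk level; x to its rear, y along the guard rails toward the latch, z up. The +y half is the open bay; the -y half a closed housing, 58 mm high, over which the guard is parked.
- bay (a point): Middle of the bay's floor (black plate, 28 mm above the desk), at x 0, y +60 mm of the marker. The bay is clear for x -75 to +55, y -80 to +72 mm from here, but the guard covers it up to marker y = 145 mm minus its opening, its latch tongue reaching 20 mm farther in the middle; a scan head stands under the guard. Walls rise to 58 mm, the rails on them (over 73 mm from the midline) to 73 mm.
- nest (a point): Where the stick's origin belongs, on the bay's floor at x -5, y +94 mm of the marker; axes as the marker's. The seated stick lies along y, connector to +y. Aluminium stops, 6 mm high, the upper 3 mm leaning outward as lead-in, surround its 43 x 18 mm body with 2 mm play a side; the connector passes a gap between the two +y stops. From y -23 to +10 mm the long sides are open for fingers.
- guard (a joint): Opening of the guard along the rails, m; starts at 0.115 to 0.135; latched it stands within 11 mm of 0. Amber panel 156 x 158 mm in a black frame, top 64 mm above the desk. It slides against 1.5 N of friction; over the last 28 mm a spring plunger pushes back with 3 to 5 N. Not latched, it is pushed back out of those 28 mm when let go; latched, it stays.
- latch_seat (a point): Nominal middle of the latch unit on the deck (marker y +166 mm, 58 mm above the desk): grey, 112 x 24 mm, to 81 mm, red knob to 90 mm. Slotted screw holes: it really sits up to 10 mm either way along y, not reported. Over the last 14 mm its bolt rides up on the guard's tongue (up to about 14 N push in all), then drops behind it: the click, 1 mm after rubber buffers (7 N/mm) are met. A push of 15 to 18 N latches it.
- push_bar (a point): Middle of the upright face to be pushed (toward the marker's +y) of the guard's black push grip, 81 mm above the desk, at marker y = 35 mm minus the opening. The face is 90 mm long along x and stands from 64 to 96 mm above the desk; in front of it the grip slopes down over 79 mm, so it cannot be pinched. Behind it the guard's flat top (64 mm) runs on for 43 mm to a frame bar 68 mm high.
- stick: Orange memory stick, 55 x 18 x 8 mm, about 20 g, lying flat. Origin on its underside; x along it to the metal connector, z up. The orange body reaches from x -28 to +15 mm, y -9 to +9 mm (grip it about x -6 mm); the connector from +15 to +27 mm.
- stick_tip (a point): End of the stick's metal connector, 27 mm along x from the stick's origin, 4 mm above its underside.
- keys: Bystander: two keys with a leather tab, 56 x 128 x 8 mm, lying on the desk; origin under its middle.
- pen: Bystander: white pen with a red cap, 17 x 135 x 16 mm, lying along its y; origin under its middle.
- eraser: Bystander: blue-sleeved eraser, 46 x 23 x 13 mm; origin under its middle.

How it is judged:
By the outcome, as a careful person would: the job done as asked, in the order asked, and still so for the second after the job is handed in, with the robot touching nothing.
It also fails if it takes over 54 s, if anything falls off the work surface, if the arm or the gripper's body presses on something with over 40 N, if the wrist force passes 120 N, or if a joint passes its speed limit or range.

## Working session

There is one attempt and no reset: what is moved stays moved. The work goes in short steps, Python scripts to look and compute and a shell command to move; the robot and the scene stay as the last step left them, time stands still between calls to the robot, and variables do not carry over. Pictures are saved under pics/ and viewed, at most 10 in all, crops included, and the job is handed in when it is done.

```bash
mkdir -p pics
cat > h.py <<'E'
import numpy as np, cv2
from workcell import telemetry, grab_frame, calibration, bot, outline_of, landmark_of
def ray(cam,xy):
    c=calibration(cam);f=210/np.tan(np.radians(c["fovy"])/2);P=np.array(c["pose"])
    d=P[:3,:3]@np.array([(xy[0]-c["cx"])/f,(xy[1]-c["cy"])/f,1]);return P[:3,3],d
def at(cam,xy,z):
    o,d=ray(cam,xy);return o+d*(z-o[2])/d[2]
def proj(cam,p):
    c=calibration(cam);f=210/np.tan(np.radians(c["fovy"])/2);P=np.array(c["pose"])
    q=P[:3,:3].T@(np.array(p)-P[:3,3]);return q[:2]/q[2]*f+[c["cx"],c["cy"]]
def two(xa,xb):
    A=[];b=[]
    for n,x in(("scene",xa),("top",xb)):
        o,d=ray(n,x);d/=np.linalg.norm(d);M=np.eye(3)-np.outer(d,d);A.append(M);b.append(M@o)
    return np.linalg.lstsq(np.vstack(A),np.hstack(b),rcond=None)[0]
E
python3 - <<'E'
from h import *
np.set_printoptions(precision=4,suppress=True)
im=[grab_frame(n) for n in("scene","top")]
for n,i in zip(("scene","top"),im):
    cv2.imwrite(f"pics/{n}0.png",i[:,:,::-1]); print(n,calibration(n))
Z=dict(bay=.028,nest=.028,latch_seat=.058,push_bar=.081,stick=0,stick_tip=.004,marker=0,keys=0,pen=0,eraser=0)
for l,z in Z.items():
    for n in("scene","top"):
        for r in landmark_of(l,n)[:2]: print(l,n,round(r["score"],2),np.round(r["xy"],1),at(n,r["xy"],z))
print(telemetry.observe())
E
```

```text
scene {'fovy': 42.574144333776445, 'cx': 285.98718899006826, 'cy': 208.13468611918057, 'pose': array([[ 0.9941,  0.0819, -0.0717,  0.573 ],
       [ 0.1087, -0.7773,  0.6197, -0.6223],
       [-0.0049, -0.6238, -0.7816,  1.0424],
       [ 0.    ,  0.    ,  0.    ,  1.    ]])}
top {'fovy': 44.31610158921368, 'cx': 283.5569171830246, 'cy': 213.9694296348819, 'pose': array([[ 0.0034, -0.994 ,  0.1095,  0.3406],
       [-1.    , -0.0036, -0.0011,  0.1385],
       [ 0.0015, -0.1095, -0.994 ,  1.3125],
       [ 0.    ,  0.    ,  0.    ,  1.    ]])}
bay scene 0.74 [309.2 309. ] [ 0.5577 -0.0816  0.028 ]
bay top 0.6 [370.2 183.5] [ 0.5602 -0.0813  0.028 ]
nest scene 0.73 [306.8 297.7] [ 0.5505 -0.0555  0.028 ]
nest top 0.84 [358.6 188.6] [ 0.5471 -0.0518  0.028 ]
latch_seat scene 0.67 [306.3 259.6] [0.5421 0.0207 0.058 ]
latch_seat top 0.57 [333.  189.1] [0.5408 0.0156 0.058 ]
push_bar scene 0.56 [311.2 376.7] [ 0.5735 -0.2467  0.081 ]
push_bar top 0.68 [441.4 173.6] [ 0.5761 -0.2452  0.081 ]
stick scene 0.57 [292.9 202.2] [0.4925 0.2248 0.    ]
stick scene 0.23 [312.6 377.5] [ 0.5764 -0.216
[... 358 characters left out ...]
146. ] [0.4054 0.4145 0.    ]
pen top 0.81 [177.5 244.5] [0.4061 0.4065 0.    ]
eraser scene 0.53 [247.8 196.3] [0.3776 0.232  0.    ]
eraser top 0.71 [246.  253.8] [0.3831 0.232  0.    ]
{'clock': 1.1, 'qpos': array([-1.3142,  0.5214, -0.0363,  1.5995,  0.0212,  1.0211, -0.1128]), 'qd': array([-0.0005, -0.0029,  0.0002,  0.0013,  0.0013,  0.0005, -0.0014]), 'joint_efforts': array([ -0.0008, -92.6824,   1.9779, -37.0252,   0.0181,   0.002 ,
        -0.    ]), 'position': array([0.2007, 0.5919, 0.2313]), 'tool_rot': array([3.1416, 0.    , 2.8147]), 'force': array([-0.7436,  0.2315, -0.0503]), 'moment': array([-0.0518,  0.0071, -0.0479]), 'finger_force': 0.0, 'grip_width': 0.08523473655910092}
```

View pics/scene0.png

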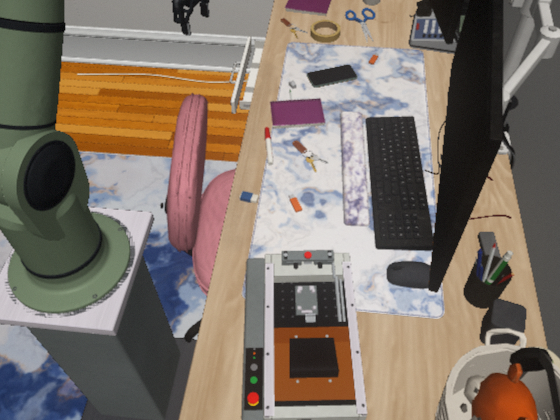

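View pics/top0.png

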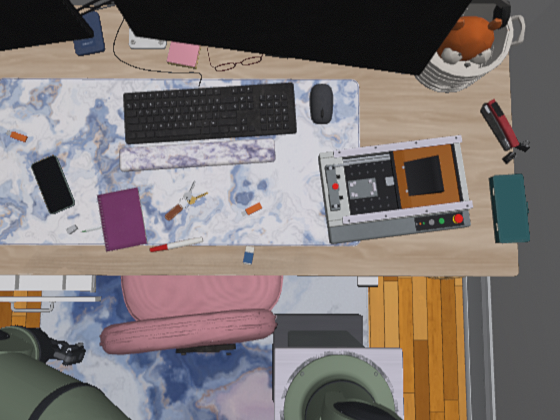

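Run:
```python
from h import *
np.set_printoptions(precision=4,suppress=True)
S=cv2.imread("pics/scene0.png");T=cv2.imread("pics/top0.png")
r=lambda i,x,y,w,h,W,H:cv2.resize(i[y:y+h,x:x+w],(W,H),interpolation=cv2.INTER_CUBIC)
m=np.zeros((600,800,3),np.uint8)
m[:200,:200]=r(S,275,184,40,40,200,200);m[:200,200:400]=r(T,233,189,40,40,200,200)
m[200:600,:400]=r(S,240,240,130,130,400,400)[:400]
m[0:400,400:800]=r(T,315,140,100,100,400,400)
cv2.imwrite("pics/m1.png",m)
for n,l in (("scene","stick"),("top","stick"),("top","guard"),("top","marker")):
    for o in outline_of(l,n)[:2]:
        g=o["region"].astype(np.uint8);c=max(cv2.findContours(g,0,1)[0],key=cv2.contourArea)
        b=cv2.boxPoints(cv2.minAreaRect(c)); z={"stick":.008,"guard":.064,"marker":.06}[l]
        print(n,l,round(o["score"],2),o["rect"]);print(np.array([at(n,p,z) for p in b])[:,:2])
```

```text
scene stick 0.69 [264.1, 128.1, 272.0, 165.1]
[[0.3823 0.4738]
 [0.3992 0.4788]
 [0.4287 0.3433]
 [0.4127 0.3388]]
scene stick 0.53 [290.8, 195.4, 302.3, 211.1]
[[0.4762 0.2347]
 [0.491  0.2468]
 [0.5163 0.1966]
 [0.5017 0.1851]]
top stick 0.55 [240.2, 204.7, 264.3, 217.4]
[[0.4936 0.249 ]
 [0.5184 0.2003]
 [0.502  0.192 ]
 [0.4772 0.2407]]
top guard 0.61 [381.8, 144.7, 463.5, 207.7]
[[ 0.6371 -0.1034]
 [ 0.6614 -0.2891]
 [ 0.5108 -0.3026]
 [ 0.4872 -0.1192]]
top marker 0.65 [318.5, 136.1, 475.2, 241.2]
[[ 0.6359  0.0555]
 [ 0.6845 -0.3091]
 [ 0.4522 -0.3298]
 [ 0.4056  0.0277]]
```

View pics/m1.png

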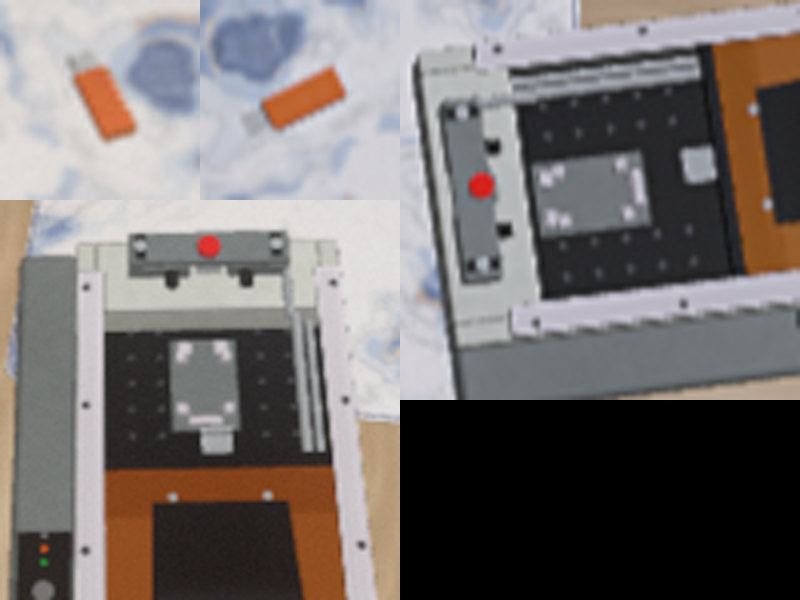

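Run:
```python
from h import *
from scipy.optimize import least_squares
np.set_printoptions(precision=4,suppress=True)
print("chair",two((193,97),(107,335)),two((180,240),(270,322)))
for n in("scene","top"):
    i=cv2.imread(f"pics/{n}0.png").astype(int);x,y=(275,184) if n=="scene" else (233,189)
    c=i[y:y+40,x:x+40];m=((c[:,:,2]-c[:,:,0])>90).astype(np.uint8)
    ct=max(cv2.findContours(m,0,1)[0],key=cv2.contourArea)
    M=cv2.moments(m,True);p=np.array([M["m10"]/M["m00"]+x,M["m01"]/M["m00"]+y])
    b=cv2.boxPoints(cv2.minAreaRect(ct))+[x,y]
    print(n,"body",p,at(n,p,.006));print(np.array([at(n,q,.008)[:2] for q in b]))
L={"marker":((0,0,0),(309.9,343.6),(392.8,184.1)),"bay":((0,.06,.028),(309.2,309),(370.2,183.5)),"nest":((-.005,.094,.028),(306.8,297.7),(358.6,188.6)),"bar":((0,None,.081),(311.2,376.7),(441.4,173.6)),"latch":((0,None,.058),(306.3,259.6),(333,189.1))}
def f(p,full=False):
    r=[]
    for k,(l,a,b) in L.items():
        for n,q in(("scene",a),("top",b)):
            yy=l[1] if l[1] is not None else p[3 if k=="bar" else 4]
            c,s=np.cos(p[2]),np.sin(p[2])
            w=[p[0]+c*l[0]-s*yy,p[1]+s*l[0]+c*yy,l[2]]
            r+=list(proj(n,w)-q)
    return np.array(r)
s=least_squares(f,[.565,-.145,.126,-.09,.166],loss="soft_l1");p=s.x
print(p,np.round(f(p),1)); c,sn=np.cos(p[2]),np.sin(p[2])
P=lambda x,y:(p[0]+c*x-sn*y,p[1]+sn*x+c*y)
print("nest",P(-.005,.094),"grip",P(-.005,.088),"opening",.035-p[3])
# overlay
S=[]
for n in("scene","top"):
    x,y,w=(240,240,130) if n=="scene" else (315,130,155)
    i=cv2.imread(f"pics/{n}0.png")[y:y+w,x:x+w];k=400/w;i=cv2.resize(i,(400,400),interpolation=2)
    D=lambda q,col:cv2.circle(i,tuple(int(v) for v in (proj(n,q)-[x,y]+.5)*k),2,col,-1)
    for q in [(-.014,.109),(.004,.109),(-.014,.066),(.004,.066),(-.005,.121)]: D((*P(*q),.028),(0,255,0))
    for q in [(-.073,-.16),(-.073,.13),(.073,.13),(.073,-.16)]: D((*P(*q),.073),(255,0,255))
    for q in [(-.075,.132),(.055,.132)]: D((*P(*q),.028),(255,255,0))
    for q in [(-.056,.154),(.056,.154),(-.056,.178),(.056,.178)]: D((*P(*q),.081),(0,255,255))
    S.append(i)
cv2.imwrite("pics/ov.png",np.hstack(S))
```

```text
chair [0.1757 0.5649 0.0274] [ 0.198   0.1725 -0.1331]
scene body [295.5054 204.0753] [0.5    0.2147 0.006 ]
[[0.484  0.2271]
 [0.497  0.2376]
 [0.516  0.1997]
 [0.5032 0.1896]]
top body [253.3596 208.2697] [0.4989 0.2141 0.006 ]
[[0.4957 0.2348]
 [0.5132 0.2003]
 [0.5009 0.1941]
 [0.4834 0.2285]]
[ 0.5639 -0.1444  0.1205 -0.1022  0.1642] [-0.6 -0.6  0.  -0.1 -0.6  1.3  1.4  1.4 -1.2 -1.7 -0.1 -0.2  1.5 -0.3
  0.3 -0.   0.8  0.9 -1.2 -1.4]
nest (np.float64(0.5476281159029378), np.float64(-0.051689219059563155)) grip (np.float64(0.54834943902404), np.float64(-0.05764570233033321)) opening 0.1372397681207843
```

View pics/ov.png

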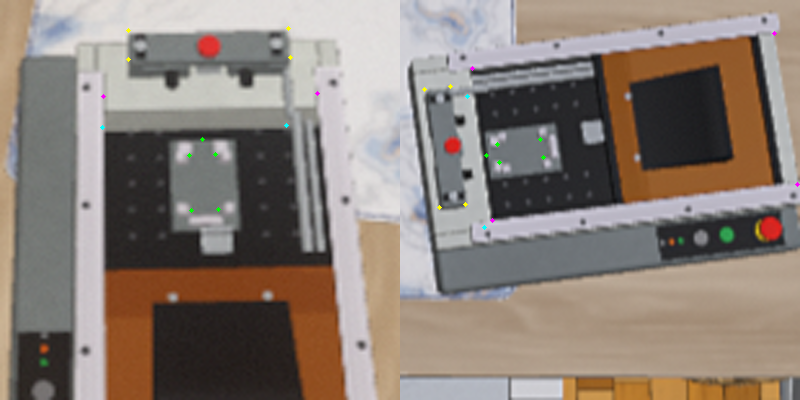

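```bash
python3 -m inch '[[0,0,0,0,0,0.15,0.45],[0,0,0,0,0,0.15,0.45],[0,0,0,0,0,0.15,0.45],[0,0,0,0,0,0.15,0.45],[0,0,0,0,0,0.15,0.45]]' 30 
python3 -m inch '[[-0.02,0.004,0.005,0,0,0.027,0.45],[-0.039,0.008,0.01,0,0,0,0.45],[-0.039,0.008,0.01,0,0,0,0.45],[-0.039,0.008,0.01,0,0,0,0.45],[-0.039,0.008,0.01,0,0,0,0.45]]'
python3 -m inch '[[-0.039,0.008,0.01,0,0,0,0.45],[-0.039,0.008,0.01,0,0,0,0.45],[-0.039,0.008,0.01,0,0,0,0.45],[-0.039,0.008,0.01,0,0,0,0.45],[-0.039,0.008,0.01,0,0,0,0.45]]'
cat >> h.py <<'E'
def go(x,y,z,yaw):
    s=telemetry.observe();R=cv2.Rodrigues(np.zeros(3))[0]
    from scipy.spatial.transform import Rotation as Q
    A=Q.from_euler("xyz",s["tool_rot"]);B=Q.from_euler("xyz",[np.pi,0,yaw])
    print("t",s["clock"],"pos",s["position"].round(4),"rot",s["tool_rot"].round(3),"F",s["force"].round(1),"w",round(s["grip_width"],4),"ff",round(s["finger_force"],1))
    print("tool shift",A.inv().apply(np.array([x,y,z])-s["position"]).round(4),"after turn",B.inv().apply(np.array([x,y,z])-s["position"]).round(4),"turn",(A.inv()*B).as_rotvec().round(4))
E
python3 -c "
from h import *
go(.499,.214,.05,2.0377)"
```

```text
clock: 1.8
position: [0.2006, 0.5919, 0.2313]
tool_rot: [3.142, -0.0, 2.059]
force: [-1.0, -0.8, -0.3]
grip_width: 0.047
finger_force: 0.0
clock: 2.3
position: [0.3132, 0.4501, 0.1861]
tool_rot: [3.141, -0.0, 2.038]
force: [1.2, 0.3, -0.4]
grip_width: 0.0467
finger_force: 0.0
clock: 2.8
position: [0.4368, 0.294, 0.1361]
tool_rot: [3.141, -0.0, 2.038]
force: [0.1, 0.2, 0.3]
grip_width: 0.0467
finger_force: 0.0
t 2.8 pos [0.4368 0.294  0.1361] rot [ 3.141 -0.     2.038] F [0.1 0.2 0.3] w 0.0467 ff 0.0
tool shift [-0.0994  0.0195  0.0861] after turn [-0.0994  0.0195  0.0861] turn [ 0.0004 -0.0001  0.0003]
```

```bash
python3 -m inch '[[-0.033,0.0065,0.02,0,0,0,0.45],[-0.033,0.0065,0.02,0,0,0,0.45],[-0.0334,0.0065,0.02,0,0,0,0.45],[0,0,0.026,0,0,0,0.45],[0,0,0.026,0,0,0,0.45]]' 30 
python3 -m inch '[[0,0,0.016,0,0,0,0.45],[0,0,0.005,0,0,0,0.45],[0,0,0,0,0,0,0.6],[0,0,0,0,0,0,0.9],[0,0,0,0,0,0,0.9]]'
python3 -m inch '[[0,0,0,0,0,0,0.9],[0,0,0,0,0,0,0.9]]'
```

```text
clock: 3.3
position: [0.4989, 0.2142, 0.0235]
tool_rot: [3.141, 0.0, 2.036]
force: [-0.5, 0.1, -0.0]
grip_width: 0.0471
finger_force: 0.0
clock: 3.8
position: [0.4986, 0.2155, 0.0043]
tool_rot: [3.14, -0.0, 2.038]
force: [-1.6, -0.1, 3.0]
grip_width: 0.0172
finger_force: 30.3
clock: 4.0
position: [0.4986, 0.2155, 0.0043]
tool_rot: [3.14, -0.0, 2.038]
force: [-1.0, -0.4, 8.0]
grip_width: 0.0166
finger_force: 30.9
```

```bash
python3 -m inch '[[0,0,-0.02,0,0,0,0.9],[0,0,-0.035,0,0,0,0.9],[0,0,-0.035,0,0,0.1,0.9],[0,0,-0.036,0,0,0.13,0.9],[0,0,0,0,0,0.117,0.9]]'
python3 -c "
from h import *
go(.5483,-.0576,.13,1.691)"
```

```text
clock: 4.5
position: [0.5001, 0.2161, 0.134]
tool_rot: [3.135, -0.003, 1.685]
force: [-0.1, 0.1, -1.2]
grip_width: 0.0167
finger_force: 30.0
t 4.5 pos [0.5001 0.2161 0.134 ] rot [ 3.135e+00 -3.000e-03  1.685e+00] F [-0.1  0.1 -1.2] w 0.0167 ff 30.0
tool shift [-0.2775  0.0166  0.0032] after turn [-0.2775  0.015   0.004 ] turn [ 0.0062 -0.0033 -0.0058]
```

```bash
python3 -m inch '[[-0.0463,0.0025,0,0.006,-0.003,-0.006,0.9],[-0.0463,0.0025,0,0,0,0,0.9],[-0.0463,0.0025,0,0,0,0,0.9],[-0.0463,0.0025,0,0,0,0,0.9],[-0.0463,0.0025,0,0,0,0,0.9]]'
python3 -m inch '[[-0.0463,0.0025,0,0,0,0,0.9],[0,0,0.02,0,0,0,0.9],[0,0,0.02,0,0,0,0.9],[0,0,0,0,0,0,0.9]]'
python3 - <<'E'
from h import *
np.set_printoptions(precision=4,suppress=True)
go(.5483,-.0576,.05,1.691)
S=[]
for n,(x,y,w) in {"scene":(255,215,100),"top":(310,140,100)}.items():
    i=grab_frame(n)[:,:,::-1].copy();cv2.imwrite(f"pics/{n}1.png",i)
    i=cv2.resize(i[y:y+w,x:x+w],(400,400),interpolation=2);S.append(i)
    for l in("stick","stick_tip"):
        for r in landmark_of(l,n)[:1]: print(l,n,r["score"],r["xy"],at(n,r["xy"],telemetry.observe()["position"][2]-.0043))
cv2.imwrite("pics/hold.png",np.hstack(S))
E
```

```text
clock: 5.0
position: [0.5395, -0.0147, 0.1305]
tool_rot: [-3.137, 0.003, 1.697]
force: [0.7, 0.9, -0.3]
grip_width: 0.0168
finger_force: 30.0
clock: 5.4
position: [0.5463, -0.0588, 0.0885]
tool_rot: [-3.133, 0.003, 1.696]
force: [-0.1, -0.4, -0.2]
grip_width: 0.0165
finger_force: 30.0
t 5.4 pos [ 0.5463 -0.0588  0.0885] rot [-3.133  0.003  1.696] F [-0.1 -0.4 -0.2] w 0.0165 ff 30.0
tool shift [0.0011 0.0025 0.0385] after turn [0.001  0.0021 0.0385] turn [-0.0085  0.0025  0.0053]
stick scene 0.68 [306.8, 280.4] [ 0.5484 -0.0481  0.0862]
stick_tip scene 0.73 [304.4, 273.5] [ 0.5421 -0.0324  0.0866]
stick top 0.61 [362.1, 187.2] [ 0.5411 -0.0516  0.0867]
stick_tip top 0.42 [351.0, 189.0] [ 0.5366 -0.0249  0.0866]
```

View pics/hold.png

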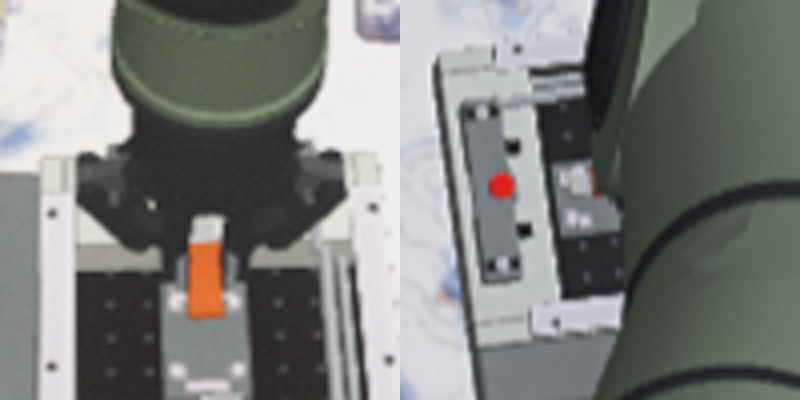

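Run:
```python
from h import *
np.set_printoptions(precision=4,suppress=True)
x0,y0=285,260
i=cv2.imread("pics/scene1.png").astype(int)[y0:y0+60,x0:x0+45]
m=(i[:,:,2]-i[:,:,0])>70
# subpixel row profile
ys,xs=np.nonzero(m);print(xs.min()+x0,xs.max()+x0,ys.min()+y0,ys.max()+y0)
for y in sorted(set(ys)): print(y+y0,xs[ys==y].min()+x0,xs[ys==y].max()+x0,end="; ")
print()
zb=.0885-.0043
for nm,xy,z in(("tail",(306.5,ys.max()+y0+.5),zb),("shoulder",(306.5,ys.min()+y0-.5),zb+.008)):
    for r in [ys.max()+y0-1 if nm=="tail" else ys.min()+y0+1]:
        k=xs[ys==r-y0]+x0;xy=((k.min()+k.max())/2,xy[1])
    w=at("scene",xy,z);print(nm,xy,w)
p=np.array([.5639,-.1444]);c,s=np.cos(.1205),np.sin(.1205)
for w in (at("scene",(306.5,294.3),zb),at("scene",(306.5,275.7),zb+.008),[.5463,-.0588]):
    d=np.array(w[:2])-p;print("marker frame",c*d[0]+s*d[1],-s*d[0]+c*d[1])
```

```text
302 310 275 294
275 307 308; 276 302 309; 277 302 309; 278 302 309; 279 302 309; 280 302 309; 281 302 309; 282 302 310; 283 302 310; 284 302 310; 285 302 310; 286 302 310; 287 302 310; 288 302 310; 289 302 310; 290 302 310; 291 302 310; 292 302 310; 293 302 310; 294 303 309; 
tail (np.float64(306.0), np.float64(294.5)) [ 0.5495 -0.0798  0.0842]
shoulder (np.float64(305.5), np.float64(274.5)) [ 0.5447 -0.038   0.0922]
marker frame -0.005504741707491505 0.0662874880889833
marker frame -0.0043364655402449576 0.10501276620546328
marker frame -0.00718252046861385 0.08709495622432992
```

Run:
```python
from h import *
np.set_printoptions(precision=4,suppress=True)
p=np.array([.5639,-.1444]);c,s=np.cos(.1205),np.sin(.1205)
for n,(x,y,w,h) in {"scene":(295,284,22,28),"top":(347,177,30,24)}.items():
    g=cv2.cvtColor(cv2.imread(f"pics/{n}0.png"),6)[y:y+h,x:x+w]
    m=(cv2.resize(g,None,fx=4,fy=4,interpolation=2)>165).astype(np.uint8)
    k,l,st,ce=cv2.connectedComponentsWithStats(m)
    for j in range(1,k):
        if st[j,4]<40: continue
        q=(ce[j]+.5)/4-.5+[x,y];d=at(n,q,.033)[:2]-p
        print(n,st[j,4],q,"marker xy",c*d[0]+s*d[1],-s*d[0]+c*d[1])
```

```text
scene 341 [311.8904 288.2416] marker xy 0.00884663333718106 0.10978645850455263
scene 347 [299.1783 288.728 ] marker xy -0.018402399316496867 0.10898828177222422
scene 111 [314.1025 306.8908] marker xy 0.0116174111010846 0.06516401453622962
scene 142 [298.9313 307.2641] marker xy -0.020104945019524898 0.06474377493717909
scene 266 [306.6222 310.6927] marker xy -0.004323656818860628 0.05656323601386244
top 70 [369.7786 180.4357] marker xy 0.011047182743183304 0.06407093454795343
top 215 [352.3087 183.4145] marker xy 0.008647215291467357 0.1087092161211831
top 240 [374.1448 186.076 ] marker xy -0.004457962110762952 0.05511359548463906
top 70 [371.6536 192.8107] marker xy -0.020669558900565866 0.06364408258353813
top 106 [352.5991 193.9929] marker xy -0.018067480639940556 0.11151237067038021
top 81 [355.7269 194.7608] marker xy -0.020910088221926568 0.10397847999879298
top 49 [346.8648 198.4515] marker xy -0.027580280299706283 0.12726328909761891
```

```bash
python3 -m inch '[[0.0015,0.0018,0.015,-0.006,0.002,0.004,0.9],[0,0,0.02,0,0,0,0.9],[0,0,0.012,0,0,0,0.9],[0,0,0,0,0,0,0.9]]'
python3 - <<'E'
from h import *
np.set_printoptions(precision=4,suppress=True)
s=telemetry.observe();pz=s["position"];go(.5483,-.0576,.0323,1.691)
i=grab_frame("scene")[:,:,::-1].copy();cv2.imwrite("pics/s2.png",i)
cv2.imwrite("pics/hold2.png",cv2.resize(i[255:330,265:365],(800,600),interpolation=2))
i=i.astype(int)[262:330,285:330];ys,xs=np.nonzero((i[:,:,2]-i[:,:,0])>70)
z=pz[2]-.0043
p=np.array([.5639,-.1444]);c,q=np.cos(.1205),np.sin(.1205)
print(ys.min()+262,ys.max()+262)
for nm,v,zz in(("tail",ys.max(),z),("shoulder",ys.min()-.5,z+.008)):
    k=xs[abs(ys-v)<4];d=at("scene",((k.min()+k.max())/2+285,v+262+.3),zz)[:2]-p;print(nm,c*d[0]+q*d[1],-q*d[0]+c*d[1])
E
```

```text
clock: 6.1
position: [0.5483, -0.057, 0.042]
tool_rot: [-3.14, 0.001, 1.693]
force: [0.1, -0.2, 0.0]
grip_width: 0.0165
finger_force: 30.0
t 6.1 pos [ 0.5483 -0.057   0.042 ] rot [-3.14   0.001  1.693] F [ 0.1 -0.2  0. ] w 0.0165 ff 30.0
tool shift [-0.0006 -0.      0.0097] after turn [-0.0006 -0.0001  0.0097] turn [-0.0018  0.0008  0.002 ]
286 329
tail -0.0052450875786560274 0.012307617626721341
shoulder -0.003059309947197523 0.10851218629178824
```

View pics/hold2.png

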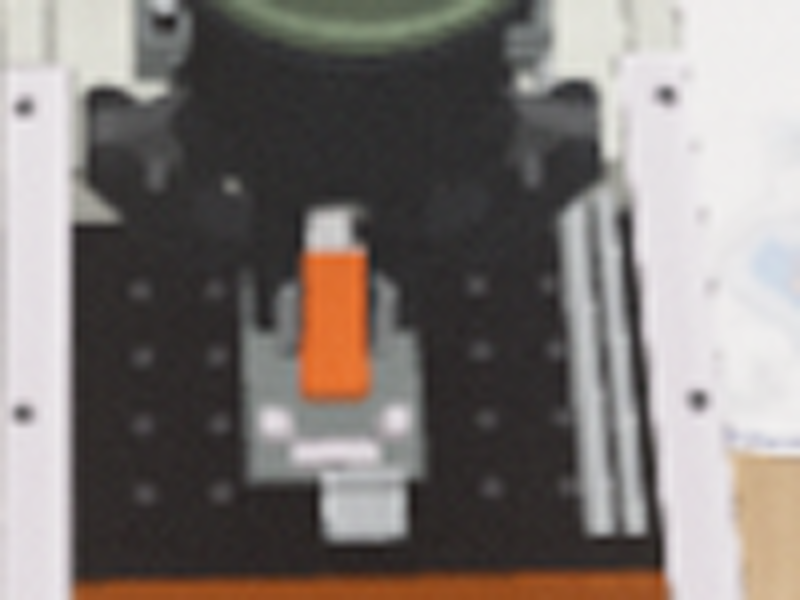

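```bash
python3 -m inch '[[0,0,0.004,0,0,0,0.9],[0,0,0.003,0,0,0,0.9],[0,0,0.002,0,0,0,0.9],[0,0,0,0,0,0,0.9]]'
python3 -c "
from h import *
p=np.array([.5639,-.1444]);c,q=np.cos(.1205),np.sin(.1205)
d=at('scene',(307,305.2),.0377)[:2]-p;print(c*d[0]+q*d[1],-q*d[0]+c*d[1])
go(.5483,-.0576,.0323,1.691)"
```

```text
clock: 6.55
position: [0.549, -0.0572, 0.0339]
tool_rot: [3.141, 0.001, 1.693]
force: [-0.4, -1.6, -0.5]
grip_width: 0.0165
finger_force: 29.9
-0.0032908563789967454 0.06678936045569818
t 6.55 pos [ 0.549  -0.0572  0.0339] rot [3.141e+00 1.000e-03 1.693e+00] F [-0.4 -1.6 -0.5] w 0.0165 ff 29.9
tool shift [-0.0003 -0.0007  0.0016] after turn [-0.0003 -0.0007  0.0016] turn [0.0001 0.0012 0.0017]
```

```bash
python3 -m inch '[[0,0,0.0012,0,0,0,0.9],[0,0,0,0,0,0,0.9],[0,0,0,0,0,0,0.7],[0,0,0,0,0,0,0.62],[0,0,0,0,0,0,0.6]]'
python3 -m inch '[[0,0,-0.01,0,0,0,0.6],[0,0,-0.03,0,0,0,0.6],[0,0,-0.04,0,0,0,0.6],[0,0,-0.04,0,0,0,0.6],[0,0,0,0,0,0,0.6]]'
python3 - <<'E'
from h import *
go(.575,-.246,.15,1.691)
i=grab_frame("scene")[:,:,::-1].copy();cv2.imwrite("pics/s3.png",i)
cv2.imwrite("pics/rel.png",cv2.resize(i[240:390,260:360],(400,600),interpolation=2))
for l in("stick","stick_tip","push_bar"):
    for r in landmark_of(l,"scene")[:1]: print(l,r["score"],r["xy"],at("scene",r["xy"],{"stick":.028,"stick_tip":.032,"push_bar":.081}[l]))
E
```

```text
clock: 7.05
position: [0.5489, -0.0569, 0.0327]
tool_rot: [-3.142, 0.001, 1.693]
force: [0.0, -0.3, 0.8]
grip_width: 0.0342
finger_force: 0.0
clock: 7.55
position: [0.5511, -0.0573, 0.1581]
tool_rot: [3.134, 0.002, 1.692]
force: [-0.0, -0.2, -0.1]
grip_width: 0.0342
finger_force: 0.0
t 7.55 pos [ 0.5511 -0.0573  0.1581] rot [3.134e+00 2.000e-03 1.692e+00] F [-0.  -0.2 -0.1] w 0.0342 ff 0.0
tool shift [-0.1902  0.0008  0.0084] after turn [-0.1902  0.0011  0.0081] turn [0.0072 0.0016 0.0013]
stick 0.66 [303.1, 295.5] [ 0.54218552 -0.05106744  0.028     ]
stick_tip 0.63 [305.5, 282.5] [ 0.54462855 -0.02107814  0.032     ]
push_bar 0.73 [311.6, 377.3] [ 0.57427299 -0.24770902  0.081     ]
```

View pics/rel.png

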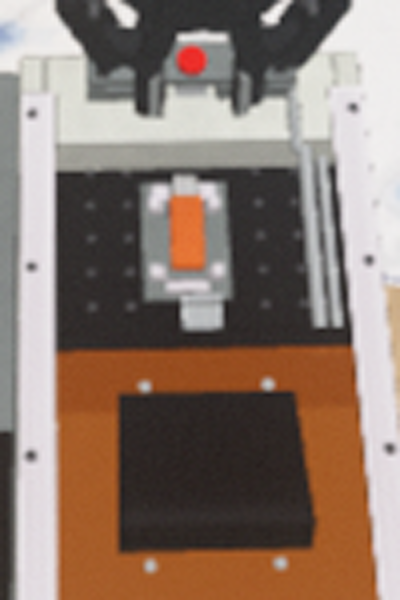

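```bash
python3 -m inch '[[-0.043,0.0004,0,0.003,0,0,1],[-0.043,0.0004,0,0,0,0,1],[-0.043,0.0004,0,0,0,0,1],[-0.043,0.0004,0.014,0,0,0,1],[-0.042,0.0004,0.014,0,0,0,1]]'
python3 -m inch '[[0,0,0,0,0,0,1],[0,0,0,0,0,0,1]]'
python3 - <<'E'
from h import *
go(.579,-.2695,.074,1.691)
for n in("scene","top"):
    grab_frame(n)
    for r in landmark_of("push_bar",n)[:1]:
        w=at(n,r["xy"],.081);d=w[:2]-[.5639,-.1444];c,q=np.cos(.1205),np.sin(.1205);print(n,r["score"],w,"marker",c*d[0]+q*d[1],-q*d[0]+c*d[1])
E
```

```text
clock: 8.25
position: [0.5765, -0.2709, 0.1236]
tool_rot: [-3.138, 0.0, 1.693]
force: [1.4, 0.8, 0.6]
grip_width: -0.0001
finger_force: 0.0
clock: 8.45
position: [0.5758, -0.2699, 0.1233]
tool_rot: [-3.136, -0.0, 1.691]
force: [-0.5, 0.7, -0.4]
grip_width: 0.0001
finger_force: 0.0
t 8.45 pos [ 0.5758 -0.2699  0.1233] rot [-3.136 -0.     1.691] F [-0.5  0.7 -0.4] w 0.0001 ff 0.0
tool shift [-0.      0.0035  0.0492] after turn [-0.      0.0033  0.0493] turn [-0.0055 -0.0001 -0.0002]
scene 0.62 [ 0.57780543 -0.24845521  0.081     ] marker 0.0012962700053583687 -0.10497222148881336
top 0.87 [ 0.57636699 -0.24960237  0.081     ] marker -0.00026963801902954096 -0.10593814994569271
```

```bash
python3 -m inch '[[0,0.003,0.016,-0.004,0,0,1],[0,0,0.016,0,0,0,1],[0,0,0.01,0,0,0,1],[0,0,0.006,0,0,0,1],[0,0,0,0,0,0,1]]'
python3 -m inch '[[0.004,0,0,0,0,0,1],[0.004,0,0,0,0,0,1],[0.004,0,0,0,0,0,1],[0.004,0,0,0,0,0,1],[0.004,0,0,0,0,0,1]]'
python3 -m inch '[[0.004,0,0,0,0,0,1],[0.004,0,0,0,0,0,1],[0.004,0,0,0,0,0,1],[0.004,0,0,0,0,0,1],[0.004,0,0,0,0,0,1]]'
python3 -c "
from h import *
go(.5639-.1202*.024,-.1444+.9927*.024,.0755,1.691)"
```

```text
clock: 9.15
position: [0.5794, -0.2686, 0.0761]
tool_rot: [-3.141, 0.0, 1.693]
force: [-0.2, 0.3, -0.1]
grip_width: -0.0001
finger_force: 0.0
clock: 9.65
position: [0.5775, -0.2488, 0.0772]
tool_rot: [3.14, 0.001, 1.693]
force: [-0.4, -1.9, 0.7]
grip_width: 0.0001
finger_force: 0.8
clock: 10.15
position: [0.5749, -0.2289, 0.0769]
tool_rot: [3.141, 0.001, 1.693]
force: [0.3, -0.9, 0.9]
grip_width: 0.0002
finger_force: 0.8
t 10.15 pos [ 0.5749 -0.2289  0.0769] rot [3.141e+00 1.000e-03 1.693e+00] F [ 0.3 -0.9  0.9] w 0.0002 ff 0.8
tool shift [ 0.1092 -0.0006  0.0012] after turn [ 0.1092 -0.0008  0.0014] turn [0.001  0.001  0.0018]
```

```bash
python3 -m inch '[[0.006,0,0,0,0,0,1],[0.007,0,0,0,0,0,1],[0.007,0,0,0,0,0,1],[0.007,0,0,0,0,0,1],[0.007,0,0,0,0,0,1]]'
python3 -m inch '[[0.007,0,0,0,0,0,1],[0.007,0,0,0,0,0,1],[0.007,0,0,0,0,0,1],[0.006,0,0,0,0,0,1],[0.004,0,0,0,0,0,1]]'
python3 -m inch '[[0.003,0,0,0,0,0,1],[0.003,0,0,0,0,0,1],[0.003,0,0,0,0,0,1],[0.003,0,0,0,0,0,1],[0.003,0,0,0,0,0,1]]'
```

```text
clock: 10.65
position: [0.5706, -0.1947, 0.0768]
tool_rot: [3.141, 0.001, 1.693]
force: [-0.0, -2.5, 0.5]
grip_width: -0.0
finger_force: 0.9
clock: 11.15
position: [0.5669, -0.1639, 0.0767]
tool_rot: [3.141, 0.001, 1.693]
force: [-0.4, -2.7, -0.3]
grip_width: 0.0001
finger_force: 0.8
clock: 11.65
position: [0.5651, -0.1496, 0.0768]
tool_rot: [3.141, 0.001, 1.693]
force: [-0.2, -4.3, -1.0]
grip_width: -0.0
finger_force: 2.2
```

```bash
python3 -m inch '[[0.002,0,0,0,0,0,1],[0.002,0,0,0,0,0,1],[0.002,0,0,0,0,0,1],[0.002,0,0,0,0,0,1],[0.002,0,0,0,0,0,1]]'
python3 -m inch '[[0.001,0,0,0,0,0,1],[0.001,0,0,0,0,0,1],[0.001,0,0,0,0,0,1],[0.001,0,0,0,0,0,1]]'
```

```text
clock: 12.15
position: [0.5639, -0.1401, 0.0768]
tool_rot: [3.141, 0.001, 1.692]
force: [0.1, -4.5, -1.2]
grip_width: 0.0
finger_force: 2.6
clock: 12.55
position: [0.5634, -0.1362, 0.0768]
tool_rot: [3.141, 0.001, 1.692]
force: [-0.7, -5.7, -1.3]
grip_width: 0.0002
finger_force: 2.7
```

```bash
python3 -m inch '[[0.001,0,0,0,0,0,1],[0.001,0,0,0,0,0,1],[0.001,0,0,0,0,0,1]]'|sed -n '2p;4p'
python3 -m inch '[[0.001,0,0,0,0,0,1],[0.001,0,0,0,0,0,1]]'|sed -n '2p;4p'
```

```text
position: [0.5631, -0.1341, 0.0768]
force: [0.5, -11.1, -4.9]
position: [0.5629, -0.1324, 0.0768]
force: [0.1, -11.5, -4.5]
```

```bash
python3 -m inch '[[0.001,0,0,0,0,0,1],[0.001,0,0,0,0,0,1]]'|sed -n '2p;4p'
```

```text
position: [0.5627, -0.1305, 0.0768]
force: [-0.1, -12.0, -4.8]
```

```bash
python3 -m inch '[[0.001,0,0,0,0,0,1],[0.001,0,0,0,0,0,1],[0.001,0,0,0,0,0,1]]'|sed -n '2p;4p'
python3 -m inch '[[0.001,0,0,0,0,0,1],[0.001,0,0,0,0,0,1]]'|sed -n '2p;4p'
```

```text
position: [0.5622, -0.1268, 0.0768]
force: [-0.6, -8.1, -1.5]
position: [0.562, -0.1246, 0.0768]
force: [-0.6, -7.6, -2.7]
```

```bash
python3 -m inch '[[0.001,0,0,0,0,0,1],[0.001,0,0,0,0,0,1]]'|sed -n '2p;4p'
python3 -m inch '[[0.0007,0,0,0,0,0,1],[0.0007,0,0,0,0,0,1]]'|sed -n '2p;4p'
```

```text
position: [0.5617, -0.1229, 0.0768]
force: [0.1, -7.0, -1.9]
position: [0.5617, -0.1223, 0.0768]
force: [0.2, -14.4, -3.8]
```

```bash
python3 -m inch '[[0.0007,0,0,0,0,0,1],[0.0005,0,0,0,0,0,1]]'|sed -n '2p;4p'
```

```text
position: [0.5616, -0.1218, 0.0769]
force: [2.1, -18.7, -5.1]
```

```bash
python3 -m inch '[[-0.001,0,0,0,0,0,1],[-0.001,0,0,0,0,0,1]]'|sed -n '2p;4p'
python3 -m inch '[[-0.002,0,0,0,0,0,1],[-0.002,0,0,0,0,0,1]]'|sed -n '2p;4p'
```

```text
position: [0.5617, -0.1227, 0.0768]
force: [-0.8, -6.2, -1.6]
position: [0.5624, -0.1249, 0.0768]
force: [0.6, 0.5, 0.4]
```

```bash
python3 -m inch '[[-0.008,0,0,0,0,0,1],[0,0,-0.03,0,0,0,1],[0,0,-0.045,0,0,0,1],[0,0,-0.045,0,0,0,1],[0,-0.04,-0.02,0,0,0,1]]'
python3 -m inch '[[0,-0.045,0,0,0,0,1],[0,-0.045,0,0,0,0,1],[0,-0.03,0,0,0,0,1],[0,0,0,0,0,0,1],[0,0,0,0,0,0,1]]'
python3 - <<'E'
from h import *
i=grab_frame("scene")[:,:,::-1].copy();j=grab_frame("top")[:,:,::-1].copy()
cv2.imwrite("pics/fin.png",np.hstack([cv2.resize(i[230:390,240:373],(400,480),interpolation=2),cv2.resize(j[120:280,310:443],(400,480),interpolation=2)]))
for n in("scene","top"):
    for l,z in(("push_bar",.081),("stick",.028)):
        for r in landmark_of(l,n)[:1]:
            w=at(n,r["xy"],z);d=w[:2]-[.5639,-.1444];c,q=np.cos(.1205),np.sin(.1205);print(n,l,r["score"],"marker",c*d[0]+q*d[1],-q*d[0]+c*d[1])
E
```

```text
clock: 15.25
position: [0.5271, -0.1378, 0.2202]
tool_rot: [3.135, 0.003, 1.695]
force: [-0.8, -0.6, -0.3]
grip_width: 0.0
finger_force: 0.0
clock: 15.75
position: [0.4046, -0.1528, 0.2171]
tool_rot: [3.139, 0.001, 1.692]
force: [0.7, 0.8, 0.4]
grip_width: -0.0
finger_force: 0.0
scene push_bar 0.86 marker -0.0009420096114670746 0.025466685274789683
top push_bar 0.95 marker -0.0006863616420546056 0.027560369213248302
```

View pics/fin.png

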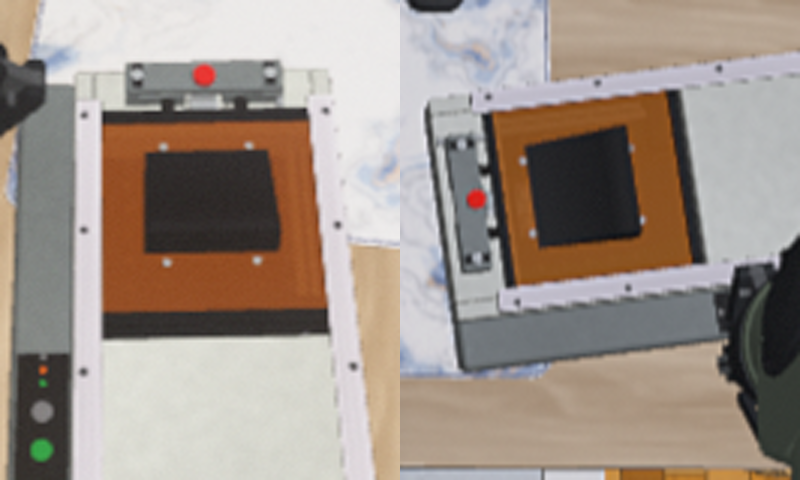

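The last picture shows the guard shut against the latch unit's buffers (around 490,230 in the top view on the right), with the tongue under the latch and the gripper clear. I'm handing the job in.

```bash
python3 -c "
from h import *
print(bot.job_done())"
```

```text
the job is handed in; nothing more can be done
None
```

The orange stick is in the nest with its connector toward the latch, and the guard stays shut by itself; the highest force I read while pushing was about 19 N, and I handed the job in about 16 s into the 54 s allowed.

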